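Clamp a chocolate block in the shaving vice by its thumbwheel

ROBOT

A 6-joint arm with a two-finger parallel gripper is mounted at the origin on the work surface. World frame = base frame: x ahead of the robot, y to its left, z up, the work surface at z = 0. Lengths are in mm, angles in degrees, forces in N, time in s.
With the tool pointing down it reaches from about 275 to 850 mm from the base axis. Payload 19 kg.
Tool frame: the origin (TCP) lies at the very end of the fingers, on their centre line; the grasp point (between the pads) lies 19 mm behind it; z points along the fingers, y is the direction in which the jaws open and shut (so a half turn about z gives the same grasp; the last joint's range is limited). The gripper opens to 85 mm and grips with 20 to 120 N. Pads are 22 mm wide; open, the fingers measure 114 mm over their backs; the gripper's body (76 mm by 85 mm) begins 54 mm behind the grasp point. The pads swing forward as they close: fully open they stand 13 mm farther back than shut.
Start: joints at [57.754, 8.623, 82.357, -0, 89.026, -7.678], TCP at [239.073, 522.909, 231.267] pointing down, gripper open.
Joint ranges: [-160.23, 160.23], [-39.13, 120.54], [6.94, 153.29], [-79.49, 259.48], [9.18, 160.14], [-161.06, 161.06]. Speed limits (degrees/s): [108.29, 108.29, 127.2, 172.46, 172.46, 172.46].

INTERFACE

Orientations are given as [roll, pitch, yaw] about the fixed x, y, z axes, in that order (R = Rz(yaw) Ry(pitch) Rx(roll)).
In Python, from workcell import read_state, read_camera, camera_info, finish_job gives the robot as it stands.
- The arm moves only by the tool move_arm, never from a script. Its argument "plan" is a list of rows, each an object of numbers: "tx", "ty", "tz": the shift along the tool's x, y, z in m; "ax", "ay", "az": the turn, a rotation vector about the tool's x, y, z in degrees. A call has 1 to 5 rows; each row is the pose to reach, as a shift and turn from the pose measured when the call began, along the tool's axes at that moment; what a row does not reach only later rows make up. A row lasts 1/8 s, in which the tool goes at most 62.5 mm and 10.7 degrees, less where a joint would pass 70% of its speed; a pose out of reach is approached as far as the arm can. A call with a gripper value outside its range is refused whole. "fingers" is the opening, from -1 (shut) to 1 (fully open), set as the call begins (left out, the last holds). The fingers move at their own pace and stop on an object; the grip force is fixed at half the most. Time passes only in rows, so rows that repeat a pose let the fingers close. It gives the time, the measured TCP pose, the force and the opening at its end, in the units of the state.
- read_state(): the state, without advancing time (a new reading comes with each control period).
- read_camera(name): name is "side" or "top"; returns (picture, depth): 480x640x3 uint8, blue, green, red; 480x640 float32, mm along the optical axis (not along the pixel's ray), 0 where there is no reading.
- camera_info(name): a dict with "fx", "fy", "cx", "cy" (pixels), "origin" and "attitude" of the camera in the world. Camera axes: x right, y down, z forward; pixel columns grow to the right and rows downward; lengths in mm; the calibration is good to about 2 mm. A picture is of the moment at which its call begins. camera_info takes no time and is no camera call.
- finish_job(): hands the job in, once; it reports no verdict.
The state is a dict: "t": time; "joint_pos": joint angles; "joint_velocities": joint speeds; "joint_efforts": joint torques, N m; "position": TCP position; "ee_rot": TCP orientation; "wrist_force": force on the tool from outside, world axes, zero at the start; "wrist_torque": the same for the moment, N m; "gripper_width": opening from 0.0 (shut) to 1.0 (fully open).
Only numpy, scipy, OpenCV 4.12 (cv2) and the standard library are available. Lean on these libraries where they do the work, as an engineer would, in place of code of your own. Each camera call takes 0.05 s, during which the arm holds its last target. There are 200 camera calls.

TASK

Set the loose dark chocolate block flat in the bay of the small shaving vice, between the sliding jaw and the end stop, and let go of it. Then, with a fingertip on the exposed rim of the recessed thumbwheel, roll the wheel until the jaw has closed and holds the block snugly against the end stop: press the wheel only lightly, do not crush the block, and do not push the jaw itself. Leave the other things on the counter where they are.

Things in the scene. Friction and masses are not known exactly. Their poses are not given: they have to be found in the camera images.
- vice: Shaving vice fixed to the counter. Origin: centre of its underside; +x points along its length from the wheel housing to the end stop, z up. Base plate 230 (x) x 70 (y) x 10 thick; its top (z = 10) is the bay's floor. Grey wheel housing, x -110.5 to -44.5, 50 wide (y), top at z = 42. The jaw moves along x between housing and end stop; the bay is open at both y sides and above.
- rim (a point): Nominal topmost point of the thumbwheel's exposed rim: x = -77.5, y = 0, z = 48 in the vice frame, 6 proud of the housing. The wheel is a knurled brass disc, radius 22, 12 wide, in a slot of the housing, turning about the vice's y axis. Its axle height differs from run to run: the true rim lies up to 2 mm higher or lower than this point, so find it by touch. It is rigid downwards.
- jaw: Sliding jaw, 20 thick, 50 wide (y), 30 high, just over the bay floor; its front is a sprung pad (yields 1 mm per 4 N, 5 mm at most). Origin: lower edge of the unpressed pad's face, which looks to vice +x. Starts fully open, x = -18 in the vice frame. Rolling the wheel's top towards the end stop (vice +x) closes it: 22 mm of rim = 8 mm of jaw. The wheel stays as left; its friction holds 6 N of squeeze.
- bay (a point): Point on the bay floor at vice x = 15, y = 0, z = 10. Feel of the drive: the fingertip drags the rim by friction (0.5 to 0.8 of the downward press, 10 N suits). 1 to 2.5 N along the rim turns the wheel freely, then 0.36 N more per 1 N of jaw squeeze: 3.5 to 5 N along the rim, in slow small steps, means snug. A sweep is 15 to 20 mm of rim: lift, go back, repeat; 1 to 4 sweeps.
- stop: End stop, 50 wide, 31 high, facing the jaw. Origin: middle of its clamping face's lower edge, on the bay floor; the face looks to vice -x. It is locked at a place that differs from run to run (x = 49 to 57 in the vice frame), leaving the bay 7 to 15 longer than the block.
- block: Loose dark chocolate block with two shallow lines across its top, 60 (x) x 46 (y) x 40 high, about 145 g. Origin: centre of its underside. Its 60 mm length must lie along the vice's x, either way round; it may be set down anywhere in the bay, the jaw will push it against the end stop.
- bar: Bystander, leave it: a thin scored milk chocolate bar, 90 x 40 x 12, lying flat. Origin: centre of its underside.
- bonbon_a: Bystander, leave it: a small ivory domed bonbon, 32 across, 25 high. Origin: centre of its underside.
- bonbon_b: Bystander, leave it: a small brown domed bonbon, 32 across, 25 high. Origin: centre of its underside.
- palette: Bystander, leave it: a palette knife with a dark wooden handle, 220 long, lying flat. Origin: mid-length, underside; handle to -x.
- jar: Bystander, leave it: a closed jar, 60 across, 100 high. Origin: centre of its underside.
- bowl: Bystander, leave it: a white bowl, 110 across, 45 high. Origin: centre of its underside.
- giftbox: Bystander, leave it: a flat card gift box, 85 x 85 x 35. Origin: centre of its underside.

How it is judged:
By the outcome, as a careful person would: the job done as asked, in the order asked, and still so for the second after the job is handed in, with the robot touching nothing.
It also fails if it takes over 58 s, if anything falls off the work surface, if the arm or the gripper's body presses on something with over 40 N, if the wrist force passes 120 N, or if a joint passes its speed limit or range.

## Working session

There is one attempt and no reset: what is moved stays moved. The work goes in short steps, Python scripts to look and compute and a tool call to move; the robot and the scene stay as the last step left them, time stands still between calls to the robot, and variables do not carry over. Pictures are saved under pics/ and viewed, about 8 in all and at most 12, crops included, and the job is handed in when it is done.

Besides the shell and the picture viewer there is one more tool, called after "Request:" by a JSON object that holds its "fn" and its "kwargs". move_arm: Moves the arm, as the interface text tells. Its arguments: {"type":"object","properties":{"plan":{"type":"array","items":{"type":"object","properties":{"tx":{"type":"number"},"ty":{"type":"number"},"tz":{"type":"number"},"ax":{"type":"number"},"ay":{"type":"number"},"az":{"type":"number"}}}},"fingers":{"type":"number"}},"required":["plan"]}

```bash
mkdir -p pics; ls; python3 - <<'E'
from workcell import *
import cv2,numpy as np
for n in ("top","side"):
    p,d=read_camera(n); cv2.imwrite(f"pics/{n}0.png",p); np.save(f"{n}0.npy",d); print(n,camera_info(n))
s=read_state(); print(s)
E
```

```text
pics
top {'fx': 490.79095903463843, 'fy': 490.79095903463843, 'cx': 321.4976002847626, 'cy': 234.52917460661453, 'origin': array([ 352.47048706,   18.46372805, 1173.71948081]), 'attitude': array([-168.48476785,   -0.28512369,  -90.14304563])}
side {'fx': 507.6318618282954, 'fy': 507.6318618282954, 'cx': 332.8496616242462, 'cy': 241.03322716274715, 'origin': array([ 440.58310221, -844.22481515,  805.85129447]), 'attitude': array([-1.29411748e+02, -4.64313524e-02, -8.82720029e+00])}
{'t': 0.1, 'joint_pos': array([ 5.77548953e+01,  8.64889152e+00,  8.23873466e+01, -1.89060287e-04,
        8.90248792e+01, -7.67629151e+00]), 'joint_velocities': array([ 0.0718014 , -0.09158694, -0.01594198,  0.02397823,  0.13072559,
       -0.02210252]), 'joint_efforts': array([ 3.72745679e-03, -7.14378119e+01, -5.71796572e+01, -1.54592076e-04,
        7.02146397e-03, -5.32329722e-06]), 'position': array([238.97420994, 522.76453328, 230.74508927]), 'ee_rot': array([-1.79939405e+02, -7.97648202e-03,  1.55431186e+02]), 'wrist_force': array([-0.72579779, -0.10776949,  0.00305214]), 'wrist_torque': array([ 0.04292354, -0.02236983,  0.02012698]), 'gripper_width': 0.9975158516086354}
```

View pics/top0.png

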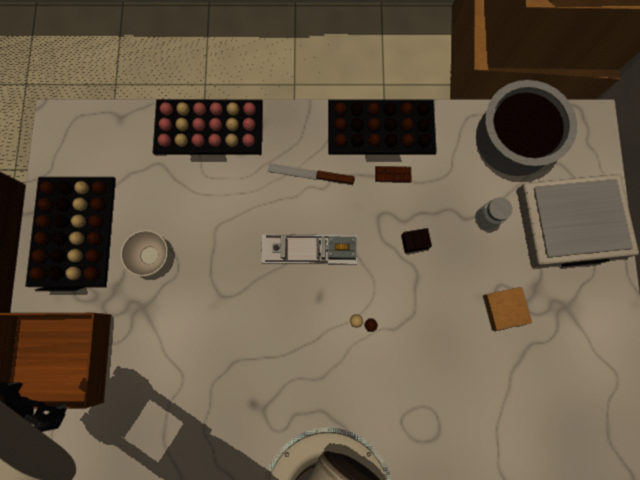

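View pics/side0.png

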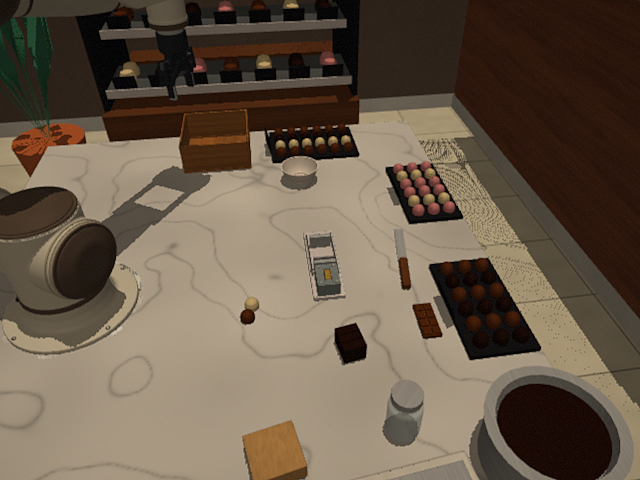

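Top view: vice at about px (310,249), wheel housing at its right end (342,247), so vice +x points image-left (world +y). The block is at (416,240), the bonbons at (356,321) and (371,325), and the knife and bar are above. The side view agrees: vice (324,265), block (350,343).

```bash
cat > h.py <<'E'
import numpy as np,cv2
from scipy.spatial.transform import Rotation as Ro
from workcell import *
def cloud(n,d):
    c=camera_info(n); R=Ro.from_euler('xyz',c['attitude'],degrees=True).as_matrix()
    v,u=np.mgrid[:480,:640]
    P=np.stack([(u-c['cx'])/c['fx']*d,(v-c['cy'])/c['fy']*d,d],-1)@R.T+c['origin']
    P[d<=0]=np.nan
    return P
def plane(n,uv,z):
    c=camera_info(n); R=Ro.from_euler('xyz',c['attitude'],degrees=True).as_matrix()
    uv=np.atleast_2d(np.float64(uv))
    r=np.c_[(uv[:,0]-c['cx'])/c['fx'],(uv[:,1]-c['cy'])/c['fy'],np.ones(len(uv))]@R.T
    return (c['origin']+r*((z-c['origin'][2])/r[:,2])[:,None])
E
cat > m.py <<'E'
from h import *
import sys
for n,boxes in (("top",dict(block=(395,222,440,260),vice=(255,228,362,270))),("side",dict(block=(325,315,375,370),vice=(295,225,352,305)))):
    p=cv2.imread(f"pics/{n}0.png"); P=cloud(n,np.load(f"{n}0.npy"))
    for k,(a,b,c,d) in boxes.items():
        Q=P[b:d,a:c].reshape(-1,3)
        h,e=np.histogram(Q[:,2][np.isfinite(Q[:,2])],np.arange(-10,60,2)); print(n,k,dict((int(x),int(y)) for x,y in zip(e,h) if y>10))
        for lo,hi in (((34,46),) if k=="block" else ((6,16),(38,46),(28,37))):
            S=Q[(Q[:,2]>lo)&(Q[:,2]<hi)]
            if len(S)<8: continue
            r=cv2.minAreaRect(np.float32(S[:,:2])); print("  z",lo,hi,len(S),np.round(np.median(S[:,2]),1),np.round(r[0],1),np.round(r[1],1),round(r[2],1))
a,b,c,d=250,222,445,270
p=cv2.imread("pics/top0.png")[b:d,a:c]; p=cv2.resize(p,None,fx=4,fy=4,interpolation=cv2.INTER_CUBIC)
q=cv2.imread("pics/side0.png")[225:370,290:380]; q=cv2.resize(q,None,fx=4,fy=4,interpolation=cv2.INTER_CUBIC)
cv2.imwrite("pics/c1.png",p); 
E
python3 m.py
```

```text
top block {-8: 12, -6: 93, -4: 264, -2: 392, 0: 247, 2: 93, 4: 16, 6: 11, 32: 17, 34: 40, 36: 125, 38: 167, 40: 116, 42: 36}
  z 34 46 487 38.8 [ 573.2 -213.5] [46.4 60.7] 10.0
top vice {-8: 29, -6: 138, -4: 402, -2: 576, 0: 422, 2: 169, 4: 136, 6: 432, 8: 590, 10: 430, 12: 152, 14: 25, 18: 22, 22: 20, 24: 22, 26: 24, 28: 16, 30: 12, 36: 58, 38: 178, 40: 281, 42: 197, 44: 54, 46: 35, 48: 13}
  z 6 16 1629 9.3 [552.6  38.7] [237.5  80.3] 88.0
  z 38 46 710 41.2 [555.   21.5] [176.   50.6] 89.1
  z 28 37 63 32.9 [555.5  29. ] [191.1  50.8] 89.1
side block {-6: 13, -4: 229, -2: 788, 0: 658, 2: 113, 4: 19, 6: 17, 8: 28, 10: 23, 12: 16, 14: 21, 16: 24, 18: 20, 20: 24, 22: 22, 24: 14, 26: 26, 28: 18, 30: 22, 32: 18, 34: 25, 36: 82, 38: 287, 40: 209, 42: 21}
  z 34 46 626 39.5 [ 571.5 -215.8] [46.3 63.2] 9.5
side vice {-6: 38, -4: 398, -2: 1146, 0: 787, 2: 154, 4: 44, 6: 120, 8: 363, 10: 277, 12: 86, 14: 31, 16: 36, 18: 26, 20: 36, 22: 21, 24: 43, 26: 30, 28: 30, 30: 27, 32: 40, 34: 43, 36: 61, 38: 116, 40: 293, 42: 211, 44: 40, 46: 22, 48: 12}
  z 6 16 877 9.8 [554.   40.1] [237.   70.1] 89.2
  z 38 46 660 41.5 [553.4  17.3] [180.9  50. ] 89.5
  z 28 37 163 33.3 [553.4  15.5] [176.6  50. ] 89.3
```

View pics/c1.png

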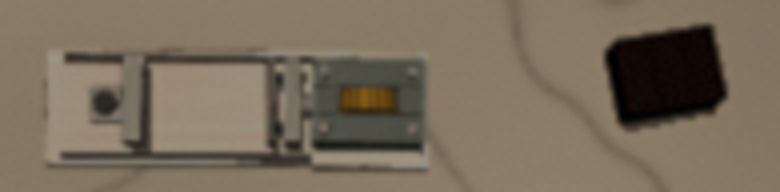

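The crop (4x) shows the stop face at about px (144,100), the jaw pad face at (267,100), the wheel at (368,98) and the block at (668,77), tilted about 10°. I'll refine the vice pose and set up a move calculator.

```bash
cat > m2.py <<'E'
from h import *
for n in ("top","side"):
    P=cloud(n,np.load(f"{n}0.npy")).reshape(-1,3)
    V=P[(abs(P[:,0]-554)<60)&(abs(P[:,1]-40)<135)]
    H=V[(V[:,2]>37)&(V[:,2]<47)&(V[:,1]<3)]; r=cv2.minAreaRect(np.float32(H[:,:2])); print(n,"housing",[np.round(x,1) for x in r], np.round(np.percentile(H[:,:2],[1,50,99],axis=0),1).tolist())
    B=V[(V[:,2]>6)&(V[:,2]<46)&(abs(V[:,0]-554)<45)]; print(" plate pct",np.round(np.percentile(B[:,:2],[.3,50,99.7],axis=0),1).tolist())
    S=V[(V[:,2]>36)&(V[:,2]<47)&(V[:,1]>70)]; print(" stop top",len(S),np.round(np.percentile(S,[2,50,98],axis=0),1).tolist())
    J=V[(V[:,2]>34)&(V[:,2]<47)&(V[:,1]>2)&(V[:,1]<50)]; print(" jaw top",len(J),np.round(np.percentile(J,[2,50,98],axis=0),1).tolist())
    p=cv2.imread(f"pics/{n}0.png").reshape(-1,3).astype(int)
    w=(p[:,2]-p[:,0]>60)&(abs(P[:,0]-554)<25)&(P[:,1]<3)&(P[:,1]>-80); print(" wheel",w.sum(),np.round(np.median(P[w],0),1), np.round((P[w].max(0)+P[w].min(0))/2,1),P[w][:,2].max())
E
python3 m2.py
cat > g.py <<'E'
from h import *
import sys
x,y,z,phi=map(float,sys.argv[1:5])  # phi: world direction of tool y
s=read_state(); R=Ro.from_euler('xyz',s['ee_rot'],degrees=True)
T=Ro.from_euler('xyz',[180,0,phi+90],degrees=True)
d=R.inv().apply(np.array([x,y,z])-s['position'])/1000
print("t %.2f pos %s rot %s F %s w %.3f"%(s['t'],np.round(s['position'],1),np.round(s['ee_rot'],1),np.round(s['wrist_force'],1),s['gripper_width']))
print("shift m",np.round(d,4),"turn",np.round((R.inv()*T).as_rotvec(degrees=True),2))
E
python3 g.py 572.3 -214.7 150 10
```

```text
top housing [array([554.1, -34.6]), array([63.7, 50.6]), np.float64(89.1)] [[529.4, -66.3], [552.8, -33.6], [577.7, -2.8]]
 plate pct [[519.8, -71.1], [552.1, 42.3], [591.3, 157.0]]
 stop top 110 [[532.4, 97.8, 37.4], [555.0, 102.7, 40.4], [579.7, 109.6, 44.8]]
 jaw top 131 [[530.1, 6.4, 36.5], [555.6, 11.2, 41.6], [579.9, 22.9, 45.4]]
 wheel 56 [554.5 -34.3  46.8] [554.3 -34.4  46.9] 51.6733710955009
side housing [array([552.7, -35.1]), array([76.2, 50. ]), np.float64(89.9)] [[528.0, -71.7], [552.6, -40.2], [577.4, 2.6]]
 plate pct [[518.4, -77.0], [550.8, 2.9], [588.9, 154.9]]
 stop top 93 [[530.1, 93.1, 36.4], [553.2, 99.4, 40.1], [578.1, 107.3, 43.6]]
 jaw top 162 [[529.3, 2.2, 35.0], [553.2, 10.2, 41.0], [577.4, 22.8, 44.5]]
 wheel 56 [553.5 -40.4  46.8] [553.8 -38.7  43. ] 52.15357765587976
t 0.10 pos [239.  522.8 230.7] rot [-179.9   -0.   155.4] F [-0.7 -0.1  0. ] w 0.998
shift m [-0.6098 -0.532   0.0812] turn [-6.000e-02  2.000e-02  5.543e+01]
```

Request:
{"fn": "move_arm", "kwargs": {"plan": [{"tx": -0.6098, "ty": -0.532, "tz": 0.081, "az": 55.4}, {"tx": -0.6098, "ty": -0.532, "tz": 0.081, "az": 55.4}, {"tx": -0.6098, "ty": -0.532, "tz": 0.081, "az": 55.4}, {"tx": -0.6098, "ty": -0.532, "tz": 0.081, "az": 55.4}, {"tx": -0.6098, "ty": -0.532, "tz": 0.081, "az": 55.4}], "fingers": 1}}

```text
validation failed for argument at $.pl...
```

```bash
python3 g.py 572.3 -214.7 150 10
```

```text
t 0.10 pos [239.  522.8 230.7] rot [-179.9   -0.   155.4] F [-0.7 -0.1  0. ] w 0.998
shift m [-0.6098 -0.532   0.0812] turn [-6.000e-02  2.000e-02  5.543e+01]
```

Request:
{"fn": "move_arm", "kwargs": {"plan": [{"tx": -0.04, "ty": -0.035, "tz": 0.0, "ax": 0, "ay": 0, "az": 10}, {"tx": -0.08, "ty": -0.07, "tz": 0.0, "ax": 0, "ay": 0, "az": 20}, {"tx": -0.12, "ty": -0.105, "tz": 0.0, "ax": 0, "ay": 0, "az": 30}, {"tx": -0.16, "ty": -0.14, "tz": 0.0, "ax": 0, "ay": 0, "az": 40}, {"tx": -0.2, "ty": -0.175, "tz": 0.0, "ax": 0, "ay": 0, "az": 50}], "fingers": 1}}

```text
t: 0.72
position: [348.3, 278.8, 230.8]
ee_rot: [-180.0, 0.0, 105.1]
wrist_force: [1.2, 0.4, -0.7]
gripper_width: 1.001
```

Request:
{"fn": "move_arm", "kwargs": {"plan": [{"tx": -0.06, "ty": 0.01, "tz": 0.01, "ax": 0, "ay": 0, "az": 5}, {"tx": -0.12, "ty": 0.02, "tz": 0.02, "ax": 0, "ay": 0, "az": 5}, {"tx": -0.18, "ty": 0.03, "tz": 0.03, "ax": 0, "ay": 0, "az": 5}, {"tx": -0.24, "ty": 0.04, "tz": 0.04, "ax": 0, "ay": 0, "az": 5}, {"tx": -0.3, "ty": 0.05, "tz": 0.05, "ax": 0, "ay": 0, "az": 5}]}}

```text
t: 1.35
position: [475.2, 0.2, 180.6]
ee_rot: [-180.0, 0.0, 100.1]
wrist_force: [1.5, 0.1, 0.2]
gripper_width: 1.002
```

```bash
python3 g.py 572.3 -214.7 120 10
```

```text
t 1.35 pos [4.752e+02 2.000e-01 1.806e+02] rot [-180.     0.   100.1] F [1.5 0.1 0.2] w 1.002
shift m [-0.2285  0.0579  0.0608] turn [-0.03  0.05  0.1 ]
```

Request:
{"fn": "move_arm", "kwargs": {"plan": [{"tx": -0.06, "ty": 0.015, "tz": 0.015, "ax": 0, "ay": 0, "az": 0.1}, {"tx": -0.12, "ty": 0.03, "tz": 0.03, "ax": 0, "ay": 0, "az": 0.1}, {"tx": -0.18, "ty": 0.046, "tz": 0.045, "ax": 0, "ay": 0, "az": 0.1}, {"tx": -0.2285, "ty": 0.0579, "tz": 0.06, "ax": 0, "ay": 0, "az": 0.1}, {"tx": -0.2285, "ty": 0.0579, "tz": 0.06, "ax": 0, "ay": 0, "az": 0.1}]}}

```text
t: 1.98
position: [572.1, -217.5, 118.1]
ee_rot: [-179.8, -0.1, 99.8]
wrist_force: [-0.0, 0.7, 0.4]
gripper_width: 1.001
```

```bash
python3 g.py 572.3 -214.7 7 10
```

```text
t 1.98 pos [ 572.1 -217.5  118.1] rot [-1.798e+02 -1.000e-01  9.980e+01] F [-0.   0.7  0.4] w 1.001
shift m [0.0026 0.0011 0.1111] turn [-0.2  -0.06 -0.18]
```

Request:
{"fn": "move_arm", "kwargs": {"plan": [{"tx": 0.0026, "ty": 0.001, "tz": 0.03, "ax": -0.2, "ay": 0, "az": -0.2}, {"tx": 0.0026, "ty": 0.001, "tz": 0.07, "ax": -0.2, "ay": 0, "az": -0.2}, {"tx": 0.0026, "ty": 0.001, "tz": 0.1, "ax": -0.2, "ay": 0, "az": -0.2}, {"tx": 0.0026, "ty": 0.001, "tz": 0.111, "ax": -0.2, "ay": 0, "az": -0.2}, {"tx": 0.0026, "ty": 0.001, "tz": 0.111, "ax": -0.2, "ay": 0, "az": -0.2}]}}

```text
t: 2.6
position: [572.2, -214.4, 7.3]
ee_rot: [-180.0, -0.1, 100.0]
wrist_force: [-0.6, 0.4, 0.1]
gripper_width: 0.998
```

```bash
python3 g.py 572.3 -214.7 7 10
```

```text
t 2.60 pos [ 572.2 -214.4    7.3] rot [-1.8e+02 -1.0e-01  1.0e+02] F [-0.6  0.4  0.1] w 0.998
shift m [-0.0003  0.0001  0.0003] turn [-0.02 -0.08  0.04]
```

Request:
{"fn": "move_arm", "kwargs": {"plan": [{"tx": 0, "ty": 0, "tz": 0, "ax": 0, "ay": 0, "az": 0}, {"tx": 0, "ty": 0, "tz": 0, "ax": 0, "ay": 0, "az": 0}, {"tx": 0, "ty": 0, "tz": 0, "ax": 0, "ay": 0, "az": 0}, {"tx": 0, "ty": 0, "tz": 0, "ax": 0, "ay": 0, "az": 0}, {"tx": 0, "ty": 0, "tz": 0, "ax": 0, "ay": 0, "az": 0}], "fingers": -1}}

```text
t: 3.22
position: [572.8, -214.6, 8.5]
ee_rot: [179.9, -0.0, 100.0]
wrist_force: [-1.2, 0.4, 7.2]
gripper_width: 0.527
```

Request:
{"fn": "move_arm", "kwargs": {"plan": [{"tx": 0, "ty": 0, "tz": 0, "ax": 0, "ay": 0, "az": 0}, {"tx": 0, "ty": 0, "tz": 0, "ax": 0, "ay": 0, "az": 0}, {"tx": 0, "ty": 0, "tz": 0, "ax": 0, "ay": 0, "az": 0}]}}

```text
t: 3.6
position: [572.7, -214.6, 8.5]
ee_rot: [179.9, -0.0, 100.0]
wrist_force: [-0.6, -0.0, 0.9]
gripper_width: 0.528
```

```bash
python3 g.py 572.3 -214.7 107 10
```

```text
t 3.60 pos [ 572.7 -214.6    8.5] rot [179.9  -0.  100. ] F [-0.6 -0.   0.9] w 0.528
shift m [ 0.     -0.0003 -0.0985] turn [ 0.06 -0.02  0.04]
```

Request:
{"fn": "move_arm", "kwargs": {"plan": [{"tx": 0, "ty": 0, "tz": -0.02, "ax": 0, "ay": 0, "az": 0}, {"tx": 0, "ty": 0, "tz": -0.06, "ax": 0, "ay": 0, "az": 0}, {"tx": 0, "ty": 0, "tz": -0.1, "ax": 0, "ay": 0, "az": 0}, {"tx": 0.03, "ty": 0, "tz": -0.11, "ax": 0, "ay": 0, "az": 5}, {"tx": 0.08, "ty": 0.0, "tz": -0.11, "ax": 0, "ay": 0, "az": 10.8}]}}

```text
t: 4.22
position: [559.1, -136.1, 121.1]
ee_rot: [179.8, 0.0, 89.0]
wrist_force: [0.6, 0.8, -1.8]
gripper_width: 0.527
```

```bash
python3 g.py 554 59 100 -0.8
```

```text
t 4.22 pos [ 559.1 -136.1  121.1] rot [179.8   0.   89. ] F [ 0.6  0.8 -1.8] w 0.527
shift m [ 0.195  -0.0087  0.0209] turn [ 0.23  0.04 -0.24]
```

Request:
{"fn": "move_arm", "kwargs": {"plan": [{"tx": 0.055, "ty": -0.002, "tz": 0, "ax": 0.2, "ay": 0, "az": -0.2}, {"tx": 0.11, "ty": -0.004, "tz": 0.0, "ax": 0.2, "ay": 0, "az": -0.2}, {"tx": 0.16, "ty": -0.0087, "tz": 0.01, "ax": 0.2, "ay": 0, "az": -0.2}, {"tx": 0.195, "ty": -0.0087, "tz": 0.02, "ax": 0.2, "ay": 0, "az": -0.2}, {"tx": 0.195, "ty": -0.0087, "tz": 0.021, "ax": 0.2, "ay": 0, "az": -0.2}]}}

```text
t: 4.85
position: [553.7, 61.2, 100.6]
ee_rot: [180.0, 0.0, 89.3]
wrist_force: [0.9, -0.4, -1.9]
gripper_width: 0.53
```

```bash
python3 - <<'E'
from h import *
for n in ("side","top"):
    p,d=read_camera(n); cv2.imwrite(f"pics/{n}1.png",p); np.save(f"{n}1.npy",d)
p=cv2.imread("pics/side1.png")[120:320,240:420]; q=cv2.imread("pics/top1.png")[180:300,220:400]
a=cv2.resize(p,None,fx=2.2,fy=2.2); b=cv2.resize(q,(390,260)); b=cv2.copyMakeBorder(b,0,a.shape[0]-260,0,0,cv2.BORDER_CONSTANT)
cv2.imwrite("pics/c2.png",np.hstack([a,b]))
E
python3 g.py 554 59 60 -0.8
```

```text
t 4.95 pos [554.2  59.  100.9] rot [1.799e+02 1.000e-01 8.920e+01] F [-0.5 -0.5 -0.9] w 0.528
shift m [ 0.     -0.0003  0.0409] turn [0.07 0.05 0.  ]
```

View pics/c2.png

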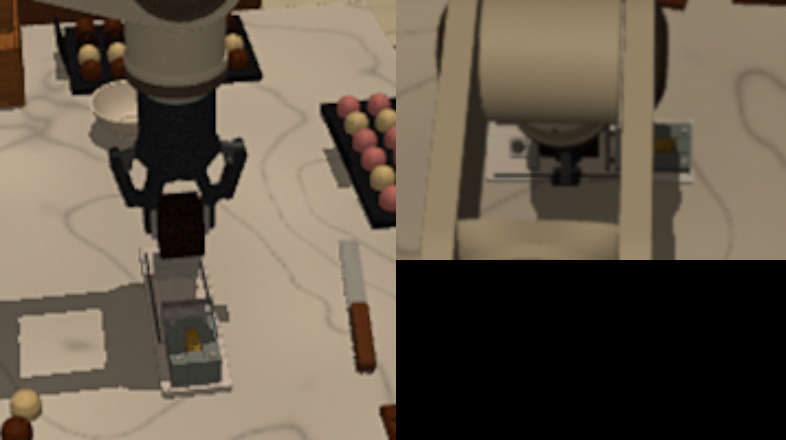

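The block is held level above the bay. The side crop shows it at about px (180,225) over the vice at (190,320). I'll measure its near face with the side depth.

```bash
python3 - <<'E'
from h import *
n="side"; P=cloud(n,np.load("side1.npy")); p=cv2.imread("pics/side1.png").astype(int)
a,b,c,d=310,205,335,240
Q=P[b:d,a:c].reshape(-1,3); C=p[b:d,a:c].reshape(-1,3)
S=Q[(C.max(1)<60)&(Q[:,2]>60)&(Q[:,2]<140)]
print(len(S),np.round(np.percentile(S,[2,10,50,90,98],axis=0),1).tolist())
F=S[(S[:,2]<122)]; A=np.c_[F[:,0],F[:,2],np.ones(len(F))]
k=np.linalg.lstsq(A,F[:,1],rcond=None)[0]; print("near face y= ",k, "at centre",k@[554,112,1], np.percentile(F,[2,98],axis=0).round(1))
E
```

```text
610 [[530.9, 28.2, 95.0], [535.3, 29.5, 101.7], [553.7, 34.6, 130.0], [572.8, 75.8, 132.8], [576.2, 87.0, 134.1]]
near face y=  [-4.10652171e-02 -1.62838448e-03  5.40879164e+01] at centre 31.155407077475417 [[530.5  28.   92.8]
 [575.2  34.6 121.1]]
```

Request:
{"fn": "move_arm", "kwargs": {"plan": [{"tx": -0.002, "ty": 0, "tz": 0.01, "ax": 0, "ay": 0, "az": 0}, {"tx": -0.002, "ty": 0, "tz": 0.03, "ax": 0, "ay": 0, "az": 0}, {"tx": -0.002, "ty": 0, "tz": 0.05, "ax": 0, "ay": 0, "az": 0}, {"tx": -0.002, "ty": 0, "tz": 0.065, "ax": 0, "ay": 0, "az": 0}, {"tx": -0.002, "ty": 0, "tz": 0.075, "ax": 0, "ay": 0, "az": 0}]}}

```text
t: 5.58
position: [554.2, 56.4, 25.1]
ee_rot: [180.0, 0.1, 89.2]
wrist_force: [-0.9, 0.1, -2.4]
gripper_width: 0.533
```

```bash
python3 g.py 554 57 19 -0.8
```

```text
t 5.58 pos [554.2  56.4  25.1] rot [1.80e+02 1.00e-01 8.92e+01] F [-0.9  0.1 -2.4] w 0.533
shift m [ 0.0006 -0.0002  0.0061] turn [ 0.05  0.05 -0.04]
```

Request:
{"fn": "move_arm", "kwargs": {"plan": [{"tx": 0.0005, "ty": 0, "tz": 0.003, "ax": 0, "ay": 0, "az": 0}, {"tx": 0.0005, "ty": 0, "tz": 0.005, "ax": 0, "ay": 0, "az": 0}, {"tx": 0.0005, "ty": 0, "tz": 0.006, "ax": 0, "ay": 0, "az": 0}, {"tx": 0.0005, "ty": 0, "tz": 0.0065, "ax": 0, "ay": 0, "az": 0}, {"tx": 0.0005, "ty": 0, "tz": 0.0065, "ax": 0, "ay": 0, "az": 0}]}}

```text
t: 6.2
position: [554.2, 56.9, 18.8]
ee_rot: [179.9, 0.1, 89.2]
wrist_force: [0.1, -0.2, -1.7]
gripper_width: 0.536
```

```bash
python3 - <<'E'
from h import *
p,d=read_camera("side"); cv2.imwrite("pics/side2.png",p); np.save("side2.npy",d)
cv2.imwrite("pics/c3.png",cv2.resize(p[200:320,280:380],None,fx=5,fy=5,interpolation=cv2.INTER_CUBIC))
E
python3 g.py 554 57 18 -0.8
```

```text
t 6.25 pos [554.3  56.9  18.8] rot [1.799e+02 1.000e-01 8.920e+01] F [ 0.2 -0.6 -1.3] w 0.528
shift m [ 0.0001 -0.0003  0.0008] turn [ 0.06  0.06 -0.03]
```

View pics/c3.png

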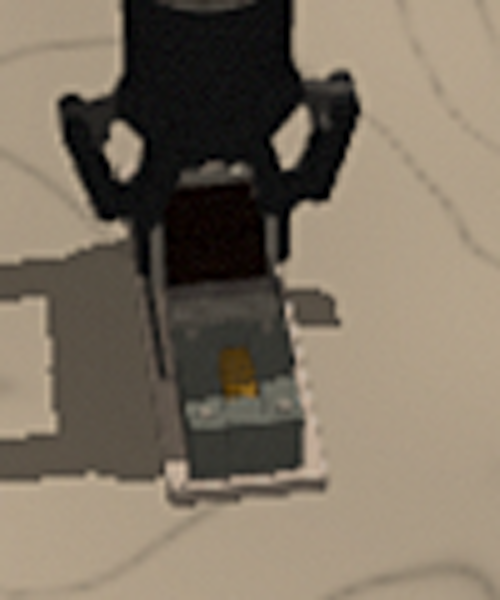

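The block (215,235) sits between the jaw (220,300) and the stop's grey edge (215,170). Lowering it the last bit until it touches.

Request:
{"fn": "move_arm", "kwargs": {"plan": [{"tx": 0, "ty": 0, "tz": 0.0006, "ax": 0, "ay": 0, "az": 0}, {"tx": 0, "ty": 0, "tz": 0.0012, "ax": 0, "ay": 0, "az": 0}, {"tx": 0, "ty": 0, "tz": 0.0012, "ax": 0, "ay": 0, "az": 0}]}}

```text
t: 6.62
position: [554.3, 56.8, 18.5]
ee_rot: [179.9, 0.1, 89.2]
wrist_force: [-7.0, -1.4, 15.2]
gripper_width: 0.53
```

Request:
{"fn": "move_arm", "kwargs": {"plan": [{"tx": 0, "ty": 0, "tz": -0.0004, "ax": 0, "ay": 0, "az": 0}, {"tx": 0, "ty": 0, "tz": -0.0004, "ax": 0, "ay": 0, "az": 0}, {"tx": 0, "ty": 0, "tz": -0.0004, "ax": 0, "ay": 0, "az": 0}, {"tx": 0, "ty": 0, "tz": -0.0004, "ax": 0, "ay": 0, "az": 0}, {"tx": 0, "ty": 0, "tz": -0.0004, "ax": 0, "ay": 0, "az": 0}], "fingers": 1}}

```text
t: 7.25
position: [554.3, 56.8, 18.8]
ee_rot: [179.9, 0.1, 89.2]
wrist_force: [-0.1, -0.2, -0.9]
gripper_width: 1.0
```

Request:
{"fn": "move_arm", "kwargs": {"plan": [{"tx": 0, "ty": 0, "tz": -0.01, "ax": 0, "ay": 0, "az": 0}, {"tx": 0, "ty": 0, "tz": -0.05, "ax": 0, "ay": 0, "az": 0}, {"tx": 0, "ty": 0, "tz": -0.1, "ax": 0, "ay": 0, "az": 0}, {"tx": -0.03, "ty": 0, "tz": -0.12, "ax": 0, "ay": 0, "az": 0}, {"tx": -0.085, "ty": 0, "tz": -0.12, "ax": 0, "ay": 0, "az": 0}]}}

```text
t: 7.88
position: [553.8, -28.0, 141.8]
ee_rot: [179.7, 0.1, 89.3]
wrist_force: [2.1, -0.4, -0.9]
gripper_width: 1.0
```

```bash
python3 g.py 554 -44 90 -0.8
```

```text
t 7.88 pos [553.8 -28.  141.8] rot [1.797e+02 1.000e-01 8.930e+01] F [ 2.1 -0.4 -0.9] w 1.000
shift m [-0.016   0.0001  0.0519] turn [0.31 0.09 0.12]
```

Request:
{"fn": "move_arm", "kwargs": {"plan": [{"tx": -0.0165, "ty": 0, "tz": 0.01, "ax": 0.3, "ay": 0.1, "az": 0.1}, {"tx": -0.0165, "ty": 0, "tz": 0.04, "ax": 0.3, "ay": 0.1, "az": 0.1}, {"tx": -0.0165, "ty": 0, "tz": 0.06, "ax": 0.3, "ay": 0.1, "az": 0.1}, {"tx": -0.0165, "ty": 0, "tz": 0.075, "ax": 0.3, "ay": 0.1, "az": 0.1}, {"tx": -0.0165, "ty": 0, "tz": 0.075, "ax": 0.3, "ay": 0.1, "az": 0.1}], "fingers": -1}}

```text
t: 8.5
position: [553.6, -44.2, 66.2]
ee_rot: [-179.9, -0.0, 89.2]
wrist_force: [0.5, -0.0, 1.5]
gripper_width: 0.0
```

```bash
cat > b.py <<'E'
from h import *
import sys
k=sys.argv[1]
p,d=read_camera("side"); cv2.imwrite(f"pics/side{k}.png",p); np.save(f"side{k}.npy",d)
P=cloud("side",d); Q=P[225:285,300:350].reshape(-1,3); C=p[225:285,300:350].reshape(-1,3).astype(int)
S=Q[(C.max(1)<55)&(Q[:,2]>44)&(Q[:,2]<56)]
if len(S)>20: print("block top",len(S),np.round(np.percentile(S,[3,50,97],axis=0),1).tolist(),cv2.minAreaRect(np.float32(S[:,:2])))
cv2.imwrite(f"pics/cs{k}.png",cv2.resize(p[200:320,280:380],None,fx=5,fy=5,interpolation=cv2.INTER_CUBIC))
E
python3 b.py 3;python3 g.py 554 -44.5 55 -0.8
```

```text
block top 38 [[531.8, -23.4, 45.0], [541.5, 54.2, 49.4], [565.8, 76.6, 51.9]] ((548.2521362304688, 11.993526458740234), (134.10833740234375, 34.763206481933594), 89.13182067871094)
t 8.55 pos [554.  -44.4  67. ] rot [-180.    -0.    89.2] F [-0.5  0.1  0.5] w -0.001
shift m [-0.0002 -0.      0.012 ] turn [-0.01 -0.02  0.04]
```

View pics/cs3.png

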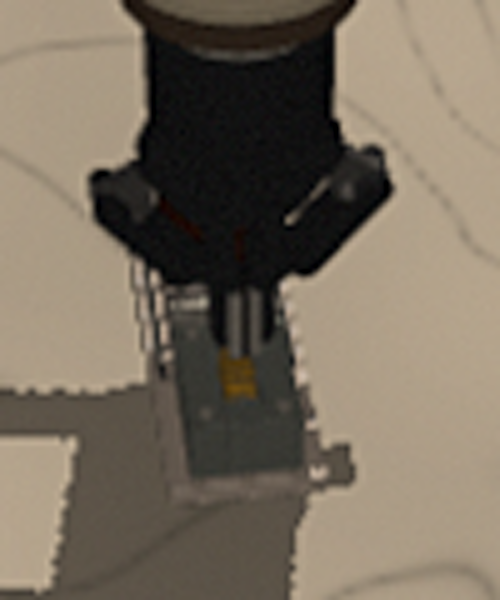

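The closed fingertips (243,355) line up with the brass wheel (238,378). The block is hidden behind the gripper here. Now probing down for the rim.

Request:
{"fn": "move_arm", "kwargs": {"plan": [{"tx": 0, "ty": 0, "tz": 0.006, "ax": 0, "ay": 0, "az": 0}, {"tx": 0, "ty": 0, "tz": 0.011, "ax": 0, "ay": 0, "az": 0}, {"tx": 0, "ty": 0, "tz": 0.014, "ax": 0, "ay": 0, "az": 0}, {"tx": 0, "ty": 0, "tz": 0.0155, "ax": 0, "ay": 0, "az": 0}, {"tx": 0, "ty": 0, "tz": 0.0155, "ax": 0, "ay": 0, "az": 0}]}}

```text
t: 9.18
position: [554.0, -44.4, 51.5]
ee_rot: [-180.0, -0.0, 89.2]
wrist_force: [0.4, -0.8, 0.4]
gripper_width: 0.0
```

Request:
{"fn": "move_arm", "kwargs": {"plan": [{"tx": 0, "ty": 0, "tz": 0.0005, "ax": 0, "ay": 0, "az": 0}, {"tx": 0, "ty": 0, "tz": 0.001, "ax": 0, "ay": 0, "az": 0}, {"tx": 0, "ty": 0, "tz": 0.001, "ax": 0, "ay": 0, "az": 0}]}}

```text
t: 9.55
position: [554.0, -44.4, 50.5]
ee_rot: [-180.0, -0.0, 89.2]
wrist_force: [-0.1, -0.1, -0.2]
gripper_width: 0.004
```

Request:
{"fn": "move_arm", "kwargs": {"plan": [{"tx": 0, "ty": 0, "tz": 0.0006, "ax": 0, "ay": 0, "az": 0}, {"tx": 0, "ty": 0, "tz": 0.0006, "ax": 0, "ay": 0, "az": 0}]}}

```text
t: 9.8
position: [554.0, -44.4, 49.9]
ee_rot: [-180.0, -0.0, 89.2]
wrist_force: [-0.3, -0.5, 0.1]
gripper_width: -0.001
```

Request:
{"fn": "move_arm", "kwargs": {"plan": [{"tx": 0, "ty": 0, "tz": 0.0006, "ax": 0, "ay": 0, "az": 0}, {"tx": 0, "ty": 0, "tz": 0.0006, "ax": 0, "ay": 0, "az": 0}]}}

```text
t: 10.05
position: [554.0, -44.4, 49.3]
ee_rot: [-180.0, -0.0, 89.2]
wrist_force: [-0.3, 0.1, 0.7]
gripper_width: -0.0
```

Request:
{"fn": "move_arm", "kwargs": {"plan": [{"tx": 0, "ty": 0, "tz": 0.0006, "ax": 0, "ay": 0, "az": 0}, {"tx": 0, "ty": 0, "tz": 0.0006, "ax": 0, "ay": 0, "az": 0}]}}

```text
t: 10.3
position: [554.2, -44.4, 49.0]
ee_rot: [180.0, -0.0, 89.2]
wrist_force: [-1.3, -0.6, 5.9]
gripper_width: -0.0
```

Request:
{"fn": "move_arm", "kwargs": {"plan": [{"tx": 0, "ty": 0, "tz": 0.0006, "ax": 0, "ay": 0, "az": 0}, {"tx": 0, "ty": 0, "tz": 0.0006, "ax": 0, "ay": 0, "az": 0}]}}

```text
t: 10.55
position: [554.3, -44.5, 48.9]
ee_rot: [180.0, -0.0, 89.2]
wrist_force: [-3.4, 0.6, 7.9]
gripper_width: 0.001
```

Request:
{"fn": "move_arm", "kwargs": {"plan": [{"tx": 0.001, "ty": -0.0002, "tz": 0.0007, "ax": 0, "ay": 0, "az": 0}, {"tx": 0.0025, "ty": -0.0002, "tz": 0.0007, "ax": 0, "ay": 0, "az": 0}, {"tx": 0.004, "ty": -0.0002, "tz": 0.0007, "ax": 0, "ay": 0, "az": 0}, {"tx": 0.0055, "ty": -0.0002, "tz": 0.0007, "ax": 0, "ay": 0, "az": 0}, {"tx": 0.007, "ty": -0.0002, "tz": 0.0007, "ax": 0, "ay": 0, "az": 0}]}}

```text
t: 11.18
position: [554.4, -37.8, 49.1]
ee_rot: [179.9, 0.0, 89.2]
wrist_force: [-4.4, -2.4, 12.6]
gripper_width: -0.002
```

Request:
{"fn": "move_arm", "kwargs": {"plan": [{"tx": 0.0018, "ty": -0.0002, "tz": 0.0006, "ax": 0, "ay": 0, "az": 0}, {"tx": 0.0035, "ty": -0.0002, "tz": 0.0006, "ax": 0, "ay": 0, "az": 0}, {"tx": 0.0053, "ty": -0.0002, "tz": 0.0006, "ax": 0, "ay": 0, "az": 0}, {"tx": 0.007, "ty": -0.0002, "tz": 0.0006, "ax": 0, "ay": 0, "az": 0}, {"tx": 0.009, "ty": -0.0002, "tz": 0.0006, "ax": 0, "ay": 0, "az": 0}]}}

```text
t: 11.8
position: [554.5, -29.1, 49.1]
ee_rot: [179.9, 0.1, 89.2]
wrist_force: [-4.4, -3.1, 10.2]
gripper_width: 0.006
```

Request:
{"fn": "move_arm", "kwargs": {"plan": [{"tx": 0, "ty": -0.0003, "tz": -0.005, "ax": 0, "ay": 0, "az": 0}, {"tx": -0.008, "ty": -0.0005, "tz": -0.005, "ax": 0, "ay": 0, "az": 0}, {"tx": -0.016, "ty": -0.0005, "tz": -0.005, "ax": 0, "ay": 0, "az": 0}, {"tx": -0.016, "ty": -0.0005, "tz": -0.003, "ax": 0, "ay": 0, "az": 0}, {"tx": -0.016, "ty": -0.0005, "tz": -0.001, "ax": 0, "ay": 0, "az": 0}]}}

```text
t: 12.42
position: [553.6, -45.2, 49.8]
ee_rot: [179.9, 0.1, 89.2]
wrist_force: [-0.3, -0.9, 0.0]
gripper_width: -0.0
```

```bash
python3 b.py 4; python3 g.py 554 -45 49 -0.8; python3 - <<'E'
from h import *
p,d=read_camera("top"); cv2.imwrite("pics/top4.png",p); np.save("top4.npy",d)
cv2.imwrite("pics/ct4.png",cv2.resize(p[220:275,250:370],None,fx=6,fy=6,interpolation=cv2.INTER_CUBIC))
E
```

```text
block top 31 [[530.9, -63.7, 44.3], [540.5, 31.3, 48.9], [563.4, 49.9, 51.6]] ((546.5675659179688, -10.851432800292969), (121.00709533691406, 35.161460876464844), 87.87981414794922)
t 12.47 pos [553.5 -45.1  49.6] rot [1.799e+02 1.000e-01 8.920e+01] F [-0.3  0.   0.2] w -0.000
shift m [0.0001 0.0005 0.0006] turn [0.07 0.07 0.02]
```

View pics/ct4.png

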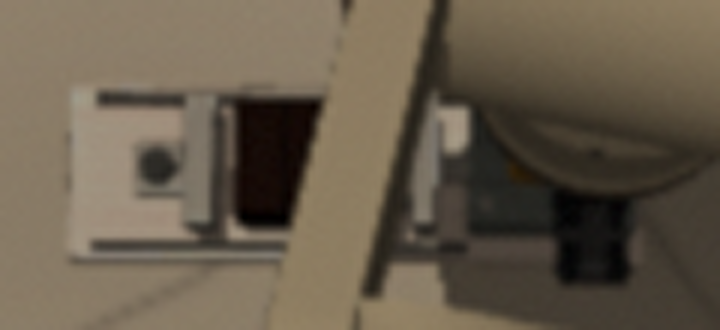

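The top crop shows the block lying square in the bay, with its edge at px 235 next to the stop at 200. The jaw (425,165) has moved off the housing, so the wheel is turning. Second sweep.

Request:
{"fn": "move_arm", "kwargs": {"plan": [{"tx": 0, "ty": 0.0003, "tz": 0.0005, "ax": 0, "ay": 0, "az": 0}, {"tx": 0, "ty": 0.0003, "tz": 0.0009, "ax": 0, "ay": 0, "az": 0}, {"tx": 0.0005, "ty": 0.0003, "tz": 0.0011, "ax": 0, "ay": 0, "az": 0}, {"tx": 0.0015, "ty": 0.0002, "tz": 0.0011, "ax": 0, "ay": 0, "az": 0}, {"tx": 0.003, "ty": 0.0002, "tz": 0.0011, "ax": 0, "ay": 0, "az": 0}]}}

```text
t: 13.15
position: [554.0, -42.3, 49.1]
ee_rot: [179.9, 0.1, 89.2]
wrist_force: [-2.4, -2.8, 6.9]
gripper_width: 0.007
```

Request:
{"fn": "move_arm", "kwargs": {"plan": [{"tx": 0.0015, "ty": -0.0001, "tz": 0.0006, "ax": 0, "ay": 0, "az": 0}, {"tx": 0.003, "ty": -0.0002, "tz": 0.0006, "ax": 0, "ay": 0, "az": 0}, {"tx": 0.0045, "ty": -0.0002, "tz": 0.0006, "ax": 0, "ay": 0, "az": 0}, {"tx": 0.006, "ty": -0.0002, "tz": 0.0006, "ax": 0, "ay": 0, "az": 0}]}}

```text
t: 13.65
position: [554.1, -36.6, 49.1]
ee_rot: [179.8, 0.2, 89.2]
wrist_force: [-3.0, -2.4, 9.0]
gripper_width: -0.0
```

Request:
{"fn": "move_arm", "kwargs": {"plan": [{"tx": 0.0015, "ty": -0.0001, "tz": 0.0007, "ax": 0, "ay": 0, "az": 0}, {"tx": 0.003, "ty": -0.0002, "tz": 0.0007, "ax": 0, "ay": 0, "az": 0}, {"tx": 0.0045, "ty": -0.0002, "tz": 0.0007, "ax": 0, "ay": 0, "az": 0}, {"tx": 0.006, "ty": -0.0002, "tz": 0.0007, "ax": 0, "ay": 0, "az": 0}, {"tx": 0.0075, "ty": -0.0002, "tz": 0.0007, "ax": 0, "ay": 0, "az": 0}]}}

```text
t: 14.28
position: [554.2, -29.4, 49.1]
ee_rot: [179.8, 0.2, 89.2]
wrist_force: [-2.9, -3.1, 8.6]
gripper_width: -0.002
```

Request:
{"fn": "move_arm", "kwargs": {"plan": [{"tx": 0, "ty": -0.0003, "tz": -0.005, "ax": 0, "ay": 0, "az": 0}, {"tx": -0.008, "ty": -0.0005, "tz": -0.005, "ax": 0, "ay": 0, "az": 0}, {"tx": -0.016, "ty": -0.0005, "tz": -0.005, "ax": 0, "ay": 0, "az": 0}, {"tx": -0.016, "ty": -0.0005, "tz": -0.003, "ax": 0, "ay": 0, "az": 0}, {"tx": -0.016, "ty": -0.0005, "tz": -0.001, "ax": 0, "ay": 0, "az": 0}]}}

```text
t: 14.9
position: [553.4, -45.5, 49.8]
ee_rot: [179.8, 0.2, 89.2]
wrist_force: [-0.2, -1.1, 0.1]
gripper_width: 0.002
```

```bash
python3 g.py 554 -45 49 -0.8; python3 - <<'E'
from h import *
p,d=read_camera("top"); cv2.imwrite("pics/top5.png",p); np.save("top5.npy",d)
cv2.imwrite("pics/ct5.png",cv2.resize(p[220:275,250:370],None,fx=6,fy=6,interpolation=cv2.INTER_CUBIC))
for n in (4,5):
    q=cv2.imread(f"pics/top{n}.png").astype(int)
    print(n,q[252,275:300].max(1)); print(q[256,310:332].max(1))
E
```

```text
t 14.90 pos [553.4 -45.5  49.8] rot [179.8   0.2  89.2] F [-0.2 -1.1  0.1] w 0.002
shift m [0.0005 0.0006 0.0008] turn [0.18 0.19 0.02]
4 [ 99  99 100 100 101 107 120 124 126 116  68  60  74  68  36  21  21  22
  22  20  22  18  13  18  60]
[141 142 131  74  42  45  54  67  81 112 121 110  77  71  77  75  73  62
  41  36  36  37]
5 [ 99  99  99 101 101 108 120 126 126 116  63  24  22  22  23  21  23  23
  22  15  20  22  21  23  67]
[140 141 126  69  41  43  69 111 122 110  73  95 151 150  98  74  73  62
  42  36  37  36]
```

Request:
{"fn": "move_arm", "kwargs": {"plan": [{"tx": 0, "ty": 0.0003, "tz": 0.0006, "ax": 0, "ay": 0, "az": 0}, {"tx": 0, "ty": 0.0004, "tz": 0.001, "ax": 0.1, "ay": 0.1, "az": 0}, {"tx": 0.0005, "ty": 0.0003, "tz": 0.0013, "ax": 0.1, "ay": 0.1, "az": 0}, {"tx": 0.001, "ty": 0.0003, "tz": 0.0013, "ax": 0.1, "ay": 0.1, "az": 0}, {"tx": 0.0015, "ty": 0.0003, "tz": 0.0013, "ax": 0.1, "ay": 0.1, "az": 0}]}}

```text
t: 15.58
position: [553.8, -44.1, 48.9]
ee_rot: [179.9, 0.1, 89.2]
wrist_force: [-3.6, -3.4, 10.8]
gripper_width: 0.0
```

Request:
{"fn": "move_arm", "kwargs": {"plan": [{"tx": 0.0005, "ty": -0.0001, "tz": 0.0006, "ax": 0, "ay": 0, "az": 0}, {"tx": 0.001, "ty": -0.0001, "tz": 0.0007, "ax": 0, "ay": 0, "az": 0}, {"tx": 0.0014, "ty": -0.0001, "tz": 0.0007, "ax": 0, "ay": 0, "az": 0}]}}

```text
t: 15.95
position: [553.8, -43.1, 49.0]
ee_rot: [179.9, 0.2, 89.3]
wrist_force: [-5.0, -3.9, 10.9]
gripper_width: -0.0
```

Request:
{"fn": "move_arm", "kwargs": {"plan": [{"tx": 0.0003, "ty": -0.0002, "tz": 0.0006, "ax": 0, "ay": 0, "az": 0}, {"tx": 0.0006, "ty": -0.0003, "tz": 0.0006, "ax": 0, "ay": 0, "az": 0}, {"tx": 0.0009, "ty": -0.0003, "tz": 0.0006, "ax": 0, "ay": 0, "az": 0}, {"tx": 0.0012, "ty": -0.0003, "tz": 0.0006, "ax": 0, "ay": 0, "az": 0}]}}

```text
t: 16.45
position: [553.7, -42.2, 49.1]
ee_rot: [179.9, 0.2, 89.3]
wrist_force: [-4.3, -3.3, 10.5]
gripper_width: -0.002
```

```bash
python3 - <<'E'
from h import *
F=[]
for i in range(3):
    F.append(read_state()['wrist_force']); p,d=read_camera("top")
print(np.round(F,1)); cv2.imwrite("pics/top6.png",p)
for n in (4,5,6):
    q=cv2.imread(f"pics/top{n}.png").astype(int)
    print(n,q[252,283:292].max(1),q[256,313:326].max(1))
E
```

```text
[[-4.3 -3.3 10.5]
 [-4.3 -2.4 10.1]
 [-3.5 -3.3  9.9]]
4 [126 116  68  60  74  68  36  21  21] [ 74  42  45  54  67  81 112 121 110  77  71  77  75]
5 [126 116  63  24  22  22  23  21  23] [ 69  41  43  69 111 122 110  73  95 151 150  98  74]
6 [127 117  60  23  20  24  23  21  21] [ 41  52  84 114 120 121 117 108 134  95  74  74  75]
```

Request:
{"fn": "move_arm", "kwargs": {"plan": [{"tx": 0.0005, "ty": -0.0002, "tz": 0.0006, "ax": 0, "ay": 0, "az": 0}, {"tx": 0.0008, "ty": -0.0002, "tz": 0.0007, "ax": 0, "ay": 0, "az": 0}, {"tx": 0.0011, "ty": -0.0002, "tz": 0.0007, "ax": 0, "ay": 0, "az": 0}, {"tx": 0.0014, "ty": -0.0002, "tz": 0.0007, "ax": 0, "ay": 0, "az": 0}]}}

```text
t: 17.1
position: [553.7, -40.9, 49.1]
ee_rot: [179.8, 0.3, 89.3]
wrist_force: [-5.0, -3.6, 10.4]
gripper_width: -0.006
```

```bash
cat > f.py <<'E'
from h import *
F=[]
for i in range(4):
    F.append(read_state()['wrist_force']); p,d=read_camera("top")
print(np.round(F,1).tolist(),np.round(np.mean(F,0),1)); q=p.astype(int); print(q[252,283:292].max(1),q[256,313:326].max(1)); print(read_state()['position'])
E
python3 f.py
```

```text
[[-5.0, -3.6, 10.4], [-4.9, -2.5, 10.4], [-5.2, -3.0, 10.5], [-4.2, -3.6, 10.1]] [-4.8 -3.2 10.3]
[127 117  58  21  22  22  23  23  22] [ 48  60  79 111 120 118  99  85  92  78  74  75  75]
[553.74523047 -40.92230778  49.11766711]
```

Request:
{"fn": "move_arm", "kwargs": {"plan": [{"tx": 0.0003, "ty": -0.0005, "tz": 0.0006, "ax": 0, "ay": 0, "az": 0}, {"tx": 0.0006, "ty": -0.0008, "tz": 0.0007, "ax": 0, "ay": -0.2, "az": 0}, {"tx": 0.0009, "ty": -0.0008, "tz": 0.0007, "ax": 0, "ay": -0.2, "az": 0}, {"tx": 0.0012, "ty": -0.0008, "tz": 0.0007, "ax": 0, "ay": -0.2, "az": 0}, {"tx": 0.0015, "ty": -0.0008, "tz": 0.0007, "ax": 0, "ay": -0.2, "az": 0}]}}

```text
t: 17.92
position: [553.6, -39.7, 49.2]
ee_rot: [179.7, 0.5, 89.3]
wrist_force: [-1.4, -2.4, 8.1]
gripper_width: -0.001
```

```bash
python3 f.py
```

```text
[[-1.4, -2.4, 8.1], [-0.1, -2.2, 9.0], [0.6, -3.0, 8.8], [-0.8, -3.4, 7.5]] [-0.5 -2.7  8.4]
[127 115  57  20  20  23  21  23  21] [ 50  74  99 116 121 112  75  70  75  73  75  75  76]
[553.53850776 -39.65491965  49.20214084]
```

Request:
{"fn": "move_arm", "kwargs": {"plan": [{"tx": 0.0005, "ty": -0.0003, "tz": 0.0006, "ax": 0, "ay": 0.1, "az": 0}, {"tx": 0.0008, "ty": -0.0003, "tz": 0.0008, "ax": 0, "ay": 0.1, "az": 0}, {"tx": 0.0011, "ty": -0.0003, "tz": 0.0008, "ax": 0, "ay": 0.1, "az": 0}, {"tx": 0.0014, "ty": -0.0003, "tz": 0.0008, "ax": 0, "ay": 0.1, "az": 0}, {"tx": 0.0017, "ty": -0.0003, "tz": 0.0008, "ax": 0, "ay": 0.1, "az": 0}]}}

```text
t: 18.75
position: [553.7, -38.2, 49.2]
ee_rot: [179.7, 0.5, 89.3]
wrist_force: [-2.4, -3.3, 10.3]
gripper_width: -0.006
```

```bash
python3 f.py
```

```text
[[-2.4, -3.3, 10.3], [-2.5, -3.0, 10.3], [-3.5, -2.3, 10.7], [-3.6, -2.5, 10.0]] [-3.  -2.8 10.3]
[128 116  57  21  20  21  23  21  23] [ 54  80 116 121 111  69  58  71  76  74  75  75  76]
[553.67242478 -38.19858303  49.16263401]
```

Request:
{"fn": "move_arm", "kwargs": {"plan": [{"tx": 0.0005, "ty": -0.0004, "tz": 0.0006, "ax": 0, "ay": 0.1, "az": 0}, {"tx": 0.0008, "ty": -0.0005, "tz": 0.0007, "ax": 0, "ay": 0.1, "az": 0}, {"tx": 0.0011, "ty": -0.0005, "tz": 0.0007, "ax": 0, "ay": 0.1, "az": 0}, {"tx": 0.0014, "ty": -0.0005, "tz": 0.0007, "ax": 0, "ay": 0.1, "az": 0}, {"tx": 0.0017, "ty": -0.0005, "tz": 0.0007, "ax": 0, "ay": 0.1, "az": 0}]}}

```text
t: 19.58
position: [553.6, -36.9, 49.2]
ee_rot: [179.6, 0.4, 89.3]
wrist_force: [-1.6, -4.2, 8.7]
gripper_width: 0.002
```

```bash
python3 f.py
```

```text
[[-1.6, -4.2, 8.7], [-1.2, -3.9, 8.7], [-1.4, -3.8, 8.8], [-1.5, -4.0, 8.6]] [-1.4 -4.   8.7]
[128 116  57  22  20  23  21  23  21] [ 56  73 114 113  83  57  58  72  76  73  76  75  75]
[553.65809918 -36.84279256  49.18911592]
```

Request:
{"fn": "move_arm", "kwargs": {"plan": [{"tx": 0.0004, "ty": -0.0002, "tz": 0.0006, "ax": 0, "ay": 0.1, "az": 0}, {"tx": 0.0007, "ty": -0.0003, "tz": 0.0007, "ax": 0, "ay": 0.1, "az": 0}, {"tx": 0.0009, "ty": -0.0003, "tz": 0.0007, "ax": 0, "ay": 0.1, "az": 0}, {"tx": 0.0011, "ty": -0.0003, "tz": 0.0007, "ax": 0, "ay": 0.1, "az": 0}]}}

```text
t: 20.27
position: [553.7, -36.1, 49.1]
ee_rot: [179.5, 0.4, 89.3]
wrist_force: [-2.3, -4.5, 8.9]
gripper_width: 0.005
```

```bash
python3 f.py
```

```text
[[-2.3, -4.5, 8.9], [-2.8, -4.0, 8.6], [-2.4, -3.6, 8.1], [-2.3, -3.4, 9.0]] [-2.4 -3.9  8.6]
[128 116  59  21  23  21  21  22  22] [ 57  74 116 112  69  57  70  75  74  76  75  76  76]
[553.71484941 -36.09211093  49.17472072]
```

Request:
{"fn": "move_arm", "kwargs": {"plan": [{"tx": 0.0002, "ty": -0.0004, "tz": 0.0007, "ax": 0, "ay": 0, "az": 0}, {"tx": 0.0004, "ty": -0.0006, "tz": 0.0009, "ax": 0, "ay": 0, "az": 0}, {"tx": 0.0006, "ty": -0.0006, "tz": 0.0009, "ax": 0, "ay": 0, "az": 0}, {"tx": 0.0008, "ty": -0.0006, "tz": 0.0009, "ax": 0, "ay": 0, "az": 0}]}}

```text
t: 20.98
position: [553.7, -35.7, 49.1]
ee_rot: [179.5, 0.4, 89.3]
wrist_force: [-1.2, -4.8, 9.8]
gripper_width: -0.0
```

```bash
python3 f.py
```

```text
[[-1.2, -4.8, 9.8], [-1.5, -4.0, 10.7], [-2.3, -3.8, 10.7], [-1.7, -4.1, 9.8]] [-1.7 -4.2 10.2]
[128 116  57  21  21  22  23  23  21] [ 59  78 118 112  71  61  72  74  75  74  74  75  74]
[553.63897475 -35.74656758  49.11456904]
```

Request:
{"fn": "move_arm", "kwargs": {"plan": [{"tx": 0, "ty": 0, "tz": -0.003, "ax": 0, "ay": 0, "az": 0}, {"tx": 0, "ty": 0, "tz": -0.02, "ax": 0, "ay": 0, "az": 0}, {"tx": 0, "ty": 0, "tz": -0.06, "ax": 0, "ay": 0, "az": 0}, {"tx": 0, "ty": 0, "tz": -0.11, "ax": 0, "ay": 0, "az": 0}, {"tx": -0.05, "ty": 0, "tz": -0.14, "ax": 0, "ay": 0, "az": 0}]}}

```text
t: 21.8
position: [552.3, -83.2, 193.3]
ee_rot: [179.3, 0.4, 89.6]
wrist_force: [0.8, -0.2, -0.7]
gripper_width: -0.002
```

Request:
{"fn": "move_arm", "kwargs": {"plan": [{"tx": -0.05, "ty": -0.02, "tz": -0.02, "ax": 0, "ay": 0, "az": 0}, {"tx": -0.1, "ty": -0.04, "tz": -0.03, "ax": 0, "ay": 0, "az": 0}, {"tx": -0.15, "ty": -0.06, "tz": -0.03, "ax": 0, "ay": 0, "az": 0}, {"tx": -0.2, "ty": -0.08, "tz": -0.03, "ax": 0, "ay": 0, "az": 0}, {"tx": -0.2, "ty": -0.08, "tz": -0.03, "ax": 0, "ay": 0, "az": 0}]}}

```text
t: 22.42
position: [469.0, -285.0, 224.7]
ee_rot: [179.3, 0.5, 89.3]
wrist_force: [1.3, 0.9, -0.2]
gripper_width: 0.004
```

```bash
python3 b.py 9; python3 - <<'E'
from h import *
p,d=read_camera("top"); cv2.imwrite("pics/top9.png",p)
s=cv2.imread("pics/side9.png")
a=cv2.resize(p[222:272,255:365],None,fx=7,fy=7,interpolation=cv2.INTER_CUBIC)
b=cv2.resize(s[225:310,290:360],(230,240),interpolation=cv2.INTER_CUBIC); o=np.zeros((240,770,3),np.uint8); o[:,:230]=b
c=cv2.resize(p[130:360,225:545],(320,230)); o[:230,240:560]=c
cv2.imwrite("pics/c9.png",np.vstack([a,o])); print(read_state()['wrist_force'],read_state()['position'],read_state()['t'])
E
```

```text
block top 169 [[550.1, 41.9, 46.6], [563.7, 69.7, 49.4], [576.5, 93.3, 52.5]] ((562.763671875, 67.6627197265625), (58.383270263671875, 29.306291580200195), 89.54862213134766)
[ 0.4170528   0.2006362  -0.22720936] [ 470.25503449 -282.4268654   224.61052081] 22.525
```

View pics/c9.png

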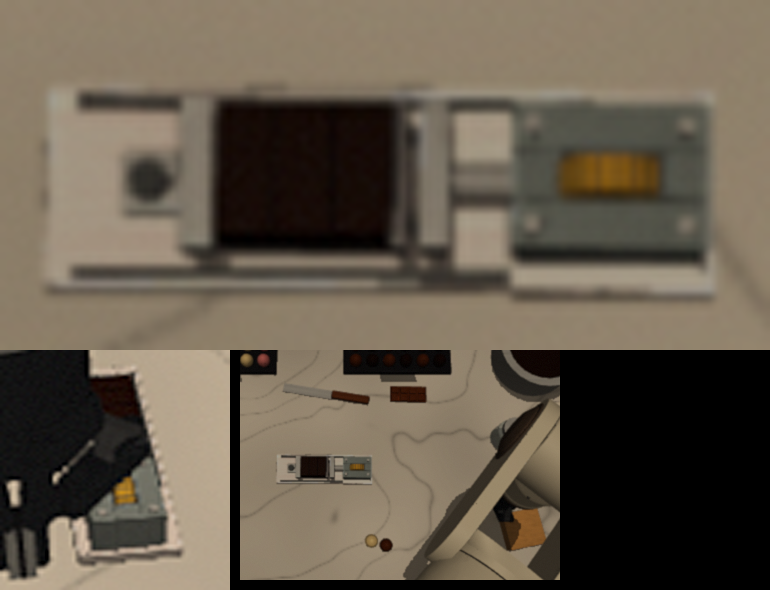

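The block lies square and flat (top z about 49.5). It is against the stop (px 198) on one side and the jaw pad (px 400) on the other. The bar, knife and bonbons haven't moved, and the wrist force is near zero with the tool clear. Handing in.

```bash
python3 -c "
from workcell import *
print(finish_job())"
```

```text
the job is handed in; nothing more can be done
None
```

I set the chocolate block flat in the vice bay, let go of it, and rolled the thumbwheel in three light sweeps until the jaw held it against the end stop. I handed the job in at about 22.5 s of the 58 s allowed.

- **Rolling the wheel:** I felt the rim at about z = 49. I pressed with about 7 to 13 N. The force along the rim was about 2.8 N while the jaw moved freely. It rose to 4.0–4.8 N in the last small steps, which is in the snug range and suggests roughly 4 to 5 N of squeeze.
- **Last picture:** The block is square and flat, with its top at about z = 49.5, and it touches both the stop and the jaw pad. The bar, knife and both bonbons are where they were, and the wrist force was near zero with the tool clear.
- **Not fully confirmed:**
    - The two cameras disagreed by about 4 mm along the vice, so I used their average.
    - The snug force readings vary by about 0.5 N.
    - There was some sideways force on the wheel during the sweeps, up to 5 N, so the fingertip may have slipped a little.
    - In the last pictures the arm hid the jar, and the bowl and most of the gift box were not clearly visible, so I did not check them. The arm stayed high above all of them.
    - My first move call was refused and moved nothing.

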